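Prop up the tilting board under a carved printing block

TASK

A carved printing block lies on the hinged wooden board of the low stand and has to be shown at a slope. Take the wooden grip of the stand's spring-loaded steel prop leg and swing the leg up and over, lifting the board with it, past its centre until it rests on its stop and the board stands on it by itself, then let go. Keep the block on the board and leave the bowl, the brush and the small box where they are.

Things in the scene. Friction and masses are not known exactly. Their poses are not given: they have to be found in the camera images.
- stand: Tilting block stand, fixed. Base plate 300 x 270 x 18 mm with a hinged board and a prop leg. Origin on the table under the middle of the path of the leg's grip, beside the plate; +x from the board's hinge to its free edge (roughly away from the robot), +y from grip to board, z up. Plate: x -180 to +120, y +50 to +320 mm; under the grip's path is only the table.
- stand_pivot (a point): Fixed point on the leg's pivot axis (which runs along the stand's y), level with the middle of the grip: at stand x -10 mm, y 0, 50 mm above the table; same axes as the stand.
- leg_grip (a point): Middle of the leg's round wooden grip, 22 mm diameter, 60 mm long along stand y, on the end of the 12 mm steel crossbar. Moves on a 90 mm arc about the pivot axis, turning with the leg (no spin of its own). Folded: 90 mm from the pivot towards stand +x, 50 mm above the table; locked: 70 mm from it towards -x, 107 mm above the table. The leg's near side arm is 69 mm from it.
- leg (a joint): Prop leg: 0 = folded flat; grows as the grip goes up and over towards the hinge; 1.57 upright; 2.46 at its stop, locked. A white roller on the crossbar runs under the board and lifts it, highest near 2.17 (centre). Before that, load and a weak spring (0.01 to 0.04 N m) push it back to 0; past about 2.3 the load takes it to the stop and keeps it there. Lifting takes 4 to 7 N at the grip.
- board (a joint): Tilt of the board: 0 flat, about 0.60 at the leg's centre, 0.56 standing on the locked leg. 280 long, 200 wide, 18 mm thick; hinged at its edge nearest the robot (stand x -170 mm, 50 mm above the table); spans stand y +85 to +285 mm, so its side is 55 mm from the end of the grip. A 15 mm high ledge along the hinge edge keeps the block on.
- board_top (a point): Middle of the board's upper face: 140 mm from the hinge; x towards the free edge, z out of the face; moves with the board.
- block_center (a point): Centre of the loose carved wooden printing block, 110 x 170 x 28 mm (x, y, z), 0.3 to 0.7 kg, dark inked relief on top, lying on the board just above its ledge; its 170 mm side lies along the ledge. It rides up with the board and may slip a few mm down to the ledge.
- ink_bowl: Dark bowl, 130 mm across, 50 mm high, origin at the centre of its underside; stands near the grip, on the side away from the board. Leave alone.
- stamp_box: Small dark wooden box, 60 x 45 x 35 mm, origin at the centre of its underside; stands near the grip, on the side away from the board. It and the bowl may change places. Leave alone.
- brush_center (a point): Wide flat inking brush lying on the table, about 185 mm long, 70 mm wide, 24 mm high, beside the stand, on the side away from the grip; point at 12 mm height. Leave alone.

How it is judged:
At the end, for the whole second after the job is handed in: The prop leg is against its stop (joint leg above 2.36 rad) and at rest, the board stands on it at 0.50 to 0.62 rad and at rest, and the block still lies flat on the board (within 0.1 rad, its centre 6 to 22 mm above the board's face and within 100 mm of its middle) (value of joint leg above 2.36 rad and value of joint board between 0.5 and 0.62 rad and velocity of joint leg between -0.05 and 0.05 rad/s and velocity of joint board between -0.05 and 0.05 rad/s and z of block_center in the frame of board_top between 0.006 and 0.022 m and distance between block_center and board_top below 0.1 m and angle between the z axis of block_center and the z axis of board_top, either way round below 0.1 rad); the robot touches nothing.
It fails at once if the bowl is moved by more than 40 mm (distance of ink_bowl from where it was at the start of the episode above 0.04 m).
It fails at once if the small box is moved by more than 40 mm (distance of stamp_box from where it was at the start of the episode above 0.04 m).
It fails at once if the brush is moved by more than 40 mm (distance of brush_center from where it was at the start of the episode above 0.04 m).
It also fails if it takes over 45 s, if anything falls off the work surface, if the arm or the gripper's body presses on something with over 40 N, if the wrist force passes 120 N, or if a joint passes its speed limit or range.

ROBOT

A 7-joint arm with a two-finger parallel gripper is mounted at the origin on the work surface. World frame = base frame: x ahead of the robot, y to its left, z up, the work surface at z = 0. Lengths are in m, angles in rad, forces in N, time in s.
With the tool pointing down it reaches from about 0.425 to 0.875 m from the base axis. Payload 4.7 kg.
Tool frame: the origin (TCP) lies between the finger pads; the fingertips stand 8 mm ahead of it and the grasp point (between the pads) lies 11 mm behind it; z points along the fingers, y is the direction in which the jaws open and shut (so a half turn about z gives the same grasp; the last joint's range is limited). The gripper opens to 87 mm and grips with 3 to 60 N. Pads are 19 mm wide; open, the fingers measure 117 mm over their backs; the gripper's body (75 mm by 190 mm) begins 51 mm behind the grasp point.
Start: joints at [1.205, 0.321, -0.07, 1.45, 0.023, 1.371, -0.057], TCP at [0.241, -0.604, 0.231] pointing down, gripper open.
Joint ranges: [-2.86, 2.86], [-0.3, 2.09], [-1.38, 1.24], [0.06, 2.45], [-1.56, 4.7], [0.09, 2.05], [-2.69, 2.69]. Speed limits (rad/s): [2.57, 2.57, 3.14, 3.14, 3.14, 3.14, 3.14].

INTERFACE

Orientations are given as a rotation vector (axis times angle).
In Python, from bench import ctrl, optics, ticket gives the robot as it stands.
- The arm moves only by the tool play_rows, never from a script. Its argument "motion" is a list of rows, each a list of 5 numbers: the closure, from 0 (fully open) to 1 (shut), then the shift along the tool's x, y, z in cm, then the turn about the tool's z in rad. In form: [[jaw, tx, ty, tz, spin], ...]. A call has 1 to 20 rows; each row shifts and turns the commanded pose from where the row before left it, along the tool's axes as they then stand; what a row does not reach is not made up. A row lasts 1/8 s, in which the tool goes at most 62.5 mm and 10.7 degrees, less where a joint would pass 70% of its speed; a pose out of reach is approached as far as the arm can. A call is refused whole if a number of a shift passes 6.25 or a number of a turn 0.188, either way. A call with a gripper value outside its range is refused whole. The fingers move at their own pace and stop on an object; "force" is the grip in N (left out, the last holds). Time passes only in rows, so rows that do not move let the fingers close. It gives the time, the measured TCP pose, the force and the opening at its end, in the units of the state.
- ctrl.get_state(): the state, without advancing time (a new reading comes with each control period).
- optics.get_image(name): name is "side" or "top"; returns the picture (384x512x3 uint8, red, green, blue); there is no depth.
- optics.calibration(name): a dict with "K" (3x3 intrinsics, pixels), "pose" (4x4, takes a point from camera to world coordinates). Camera axes: x right, y down, z forward; pixel columns grow to the right and rows downward; lengths in m; the calibration is good to about 2 mm. A picture is of the moment at which its call begins. calibration takes no time and is no camera call.
- ticket.close_job(): hands the job in, once; it reports no verdict.
The state is a dict: "time": time; "joint_positions": joint angles; "qd": joint speeds; "joint_torque": joint torques, N m; "position": TCP position; "tool_rot": TCP orientation; "ft_force": force on the tool from outside, world axes, zero at the start; "torque": the same for the moment, N m; "grip_width": opening from 0.0 (shut) to 1.0 (fully open).
Only numpy, scipy, OpenCV 4.12 (cv2) and the standard library are available. Lean on these libraries where they do the work, as an engineer would, in place of code of your own. Each camera call takes 0.05 s, during which the arm holds its last target.

## Working session

There is one attempt and no reset: what is moved stays moved. The work goes in short steps, Python scripts to look and compute and a tool call to move; the robot and the scene stay as the last step left them, time stands still between calls to the robot, and variables do not carry over. Pictures are saved under pics/ and viewed, and the job is handed in when it is done.

Besides the shell and the picture viewer there is one more tool, called after "Request:" in YAML: its name, and indented under it one key for each argument. play_rows: Moves the arm, as the interface text tells. Its arguments: {"type":"object","properties":{"motion":{"type":"array"},"force":{"type":"number"}},"required":["motion"]}

```bash
mkdir -p pics
python3 - <<'E'
from bench import ctrl, optics, ticket
import cv2
s=ctrl.get_state()
for k in ("time","position","tool_rot","ft_force","grip_width"): print(k,s[k])
for n in("side","top"):
    im=optics.get_image(n); cv2.imwrite(f"pics/{n}0.png",im[:,:,::-1]); c=optics.calibration(n); print(n,c["K"],c["pose"])
E
```

```text
time 0.0
position [ 0.24073052 -0.60317964  0.22942532]
tool_rot [-3.08320382e+00 -5.92719982e-01  7.67625875e-04]
ft_force [-0.17392603 -0.16456912 -0.15866962]
grip_width 0.9993482529121692
side [[471.39386709   0.         256.83371265]
 [  0.         471.39386709 195.37543077]
 [  0.           0.           1.        ]] [[-0.69486173 -0.45700204  0.55526239 -0.22469238]
 [-0.71893097  0.42267691 -0.55179932  0.83252164]
 [ 0.01747682 -0.78261955 -0.62225493  0.95523553]
 [ 0.          0.          0.          1.        ]]
top [[416.05219128   0.         250.05024878]
 [  0.         416.05219128 197.24293066]
 [  0.           0.           1.        ]] [[-7.56551577e-04 -9.91683028e-01  1.28701980e-01  3.91889254e-01]
 [-9.99931264e-01 -7.55629602e-04 -1.17002444e-02  5.81110941e-02]
 [ 1.17001848e-02 -1.28701986e-01 -9.91614292e-01  1.20782207e+00]
 [ 0.00000000e+00  0.00000000e+00  0.00000000e+00  1.00000000e+00]]
```

View pics/side0.png

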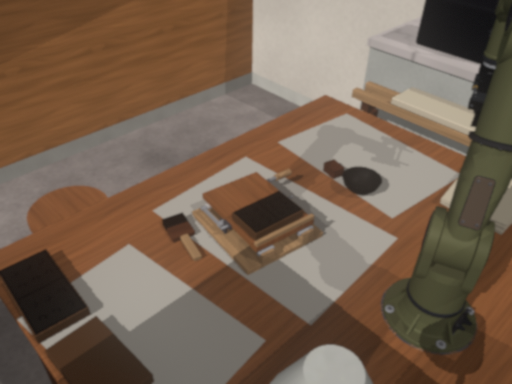

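View pics/top0.png

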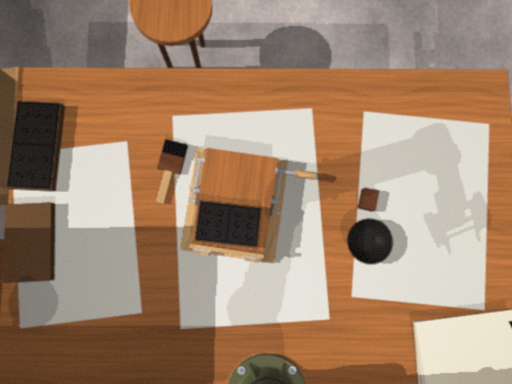

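The top view shows the grip near (315,176), the board around (235,200), the box at (369,199), the bowl at (370,241) and the brush at (172,165). I'll zoom in to measure.

```bash
cat > h.py <<'E'
import numpy as np, cv2
from bench import ctrl, optics
def ray(n,u,v):
    c=optics.calibration(n);K=np.array(c["K"]);T=np.array(c["pose"])
    d=T[:3,:3]@np.linalg.solve(K,[u,v,1.]); return T[:3,3],d
def onz(n,u,v,z):
    o,d=ray(n,u,v); return o+d*(z-o[2])/d[2]
def tri(a,b):
    o1,d1=ray("top",*a);o2,d2=ray("side",*b)
    A=np.stack([d1,-d2],1);t=np.linalg.lstsq(A,o2-o1,rcond=None)[0]
    p,q=o1+d1*t[0],o2+d2*t[1]; return (p+q)/2,np.linalg.norm(p-q)
def proj(n,p):
    c=optics.calibration(n);T=np.linalg.inv(np.array(c["pose"]));q=np.array(c["K"])@(T[:3,:3]@np.array(p)+T[:3,3]);return q[:2]/q[2]
E
python3 - <<'E'
import cv2
a=cv2.imread("pics/top0.png")[140:270,180:345]; cv2.imwrite("pics/topz.png",cv2.resize(a,None,fx=4.6,fy=4.6,interpolation=cv2.INTER_CUBIC))
a=cv2.imread("pics/side0.png")[150:280,190:350]; cv2.imwrite("pics/sidez.png",cv2.resize(a,None,fx=4.6,fy=4.6,interpolation=cv2.INTER_CUBIC))
E
```

```text
(no output)
```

View pics/topz.png

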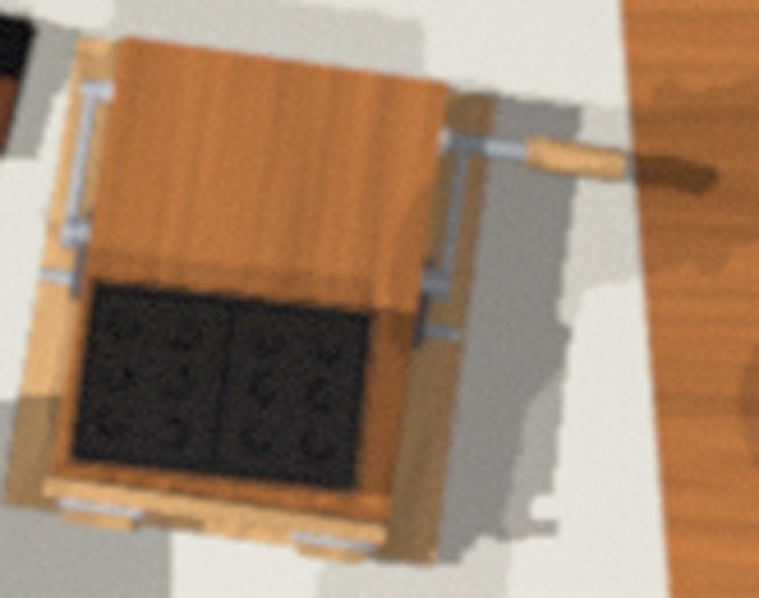

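View pics/sidez.png

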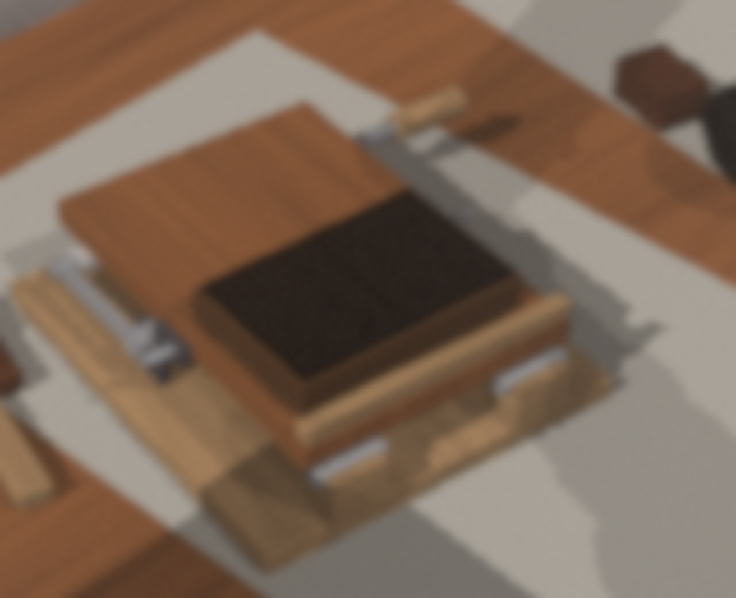

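Run:
```python
from h import *
f=lambda U,V:((U+.5)/4.6-.5+180,(V+.5)/4.6-.5+140)
g=lambda U,V:((U+.5)/4.6-.5+190,(V+.5)/4.6-.5+150)
S=np.array([[-.18,.32],[.12,.32],[.12,.05],[-.18,.05]])
P=np.array([onz("top",*f(*p),.018)[:2] for p in[(5,505),(77,40),(492,95),(435,563)]])
cs=S-S.mean(0);cp=P-P.mean(0)
U,_,V=np.linalg.svd(cs.T@cp);R=(V.T@U.T);t=P.mean(0)-R@S.mean(0)
yaw=np.arctan2(R[1,0],R[0,0]);print("yaw",yaw,"origin",t,"res",P-(S@R.T+t), np.linalg.det(R))
print("grip pred",R@[.08,0]+t)
a,b=onz("top",*f(527,152),.05),onz("top",*f(627,163),.05);print("grip",(a+b)/2,a,b,np.linalg.norm(a-b),np.arctan2(*( (a-b)[[1,0]])))
print(tri(f(577,158),g(431,111)))
print("box",onz("top",369,199,.035),"bowl",onz("top",370,241,.05))
```

```text
yaw -0.13281427223834844 origin [ 0.53141123 -0.0986079 ] res [[ 0.00185473 -0.00177687]
 [-0.00222842 -0.00167447]
 [-0.0016584   0.00227243]
 [ 0.00203209  0.00117891]] 1.0000000000000007
grip pred [ 0.61070668 -0.10920184]
grip [ 0.60908093 -0.11132246  0.05      ] [ 0.61247572 -0.080556    0.05      ] [ 0.60568613 -0.14208892  0.05      ] 0.06190637072065753 1.4609002079194207
(array([ 0.60748427, -0.11234514,  0.04997167]), np.float64(0.003285391747613269))
box [ 0.53931756 -0.29485164  0.035     ] bowl [ 0.41984326 -0.28869393  0.05      ]
```

Request:
play_rows:
  motion:
    - [0, 0, 0, 0, -0.178]
    - [0, 0, 0, 0, -0.178]
    - [0, 0, 0, 0, -0.178]
    - [0, 0, 0, 0, -0.178]
    - [0, 0, 0, 0, -0.178]
    - [0, 0, 0, 0, -0.175]
    - [0, 0, 0, 0, 0]
  force: 25

```text
time: 0.98
position: [0.2408, -0.6035, 0.23]
tool_rot: [-2.358, -2.074, -0.001]
ft_force: [0.1, -0.1, 1.2]
grip_width: 1.002
```

```bash
cat >> h.py <<'E'
from scipy.spatial.transform import Rotation as Ro
def to(p):
    s=ctrl.get_state();R=Ro.from_rotvec(s["tool_rot"]).as_matrix()
    print("t",s["time"],"pos",np.round(s["position"],4),"ft",np.round(s["ft_force"],2),"w",round(s["grip_width"],3),"yang",np.arctan2(R[1,1],R[0,1]),"zax",np.round(R[:,2],3))
    print("cm in tool:",np.round(100*R.T@(np.array(p)-s["position"]),2))
E
python3 -c "
from h import *
to([.609,-.111,.16])"
```

```text
t 0.975 pos [ 0.2408 -0.6035  0.23  ] ft [ 0.07 -0.14  1.23] w 1.002 yang -0.1278884246670389 zax [-0.     0.001 -1.   ]
cm in tool: [53.53 30.24  7.04]
```

Request:
play_rows:
  motion:
    - [0, 3.57, 2.02, 0.47, 0]
    - [0, 3.57, 2.02, 0.47, 0]
    - [0, 3.57, 2.02, 0.47, 0]
    - [0, 3.57, 2.02, 0.47, 0]
    - [0, 3.57, 2.02, 0.47, 0]
    - [0, 3.57, 2.02, 0.47, 0]
    - [0, 3.57, 2.02, 0.47, 0]
    - [0, 3.57, 2.02, 0.47, 0]
    - [0, 3.57, 2.02, 0.47, 0]
    - [0, 3.57, 2.02, 0.47, 0]
    - [0, 3.57, 2.02, 0.47, 0]
    - [0, 3.57, 2.02, 0.47, 0]
    - [0, 3.57, 2.02, 0.47, 0]
    - [0, 3.57, 2.02, 0.47, 0]
    - [0, 3.55, 1.96, 0.46, 0]
    - [0, 0, 0, 0, 0]
    - [0, 0, 0, 0, 0]

```text
time: 3.1
position: [0.6078, -0.1114, 0.1598]
tool_rot: [-2.359, -2.075, 0.002]
ft_force: [0.0, 0.3, 0.1]
grip_width: 1.0
```

Run:
```python
from h import *
to([.609,-.111,.033])
for n in("side","top"):
    im=optics.get_image(n)[:,:,::-1]; u,v=map(int,proj(n,[.609,-.111,.08])); a=im[max(v-65,0):v+65,u-85:u+85]
    cv2.imwrite(f"pics/{n}1.png",cv2.resize(a,None,fx=4,fy=4,interpolation=cv2.INTER_CUBIC))
```

```text
t 3.1 pos [ 0.6078 -0.1114  0.1598] ft [0.04 0.31 0.14] w 1.0 yang -0.12817252696699108 zax [-0.001 -0.001 -1.   ]
cm in tool: [ 0.06  0.12 12.68]
```

View pics/side1.png

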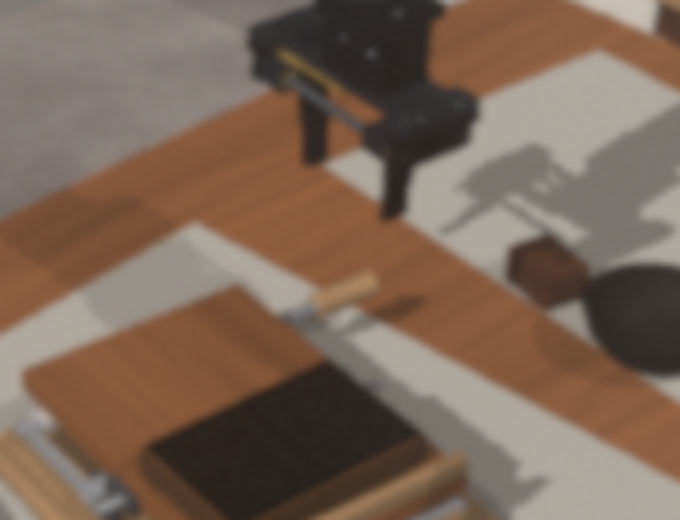

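View pics/top1.png

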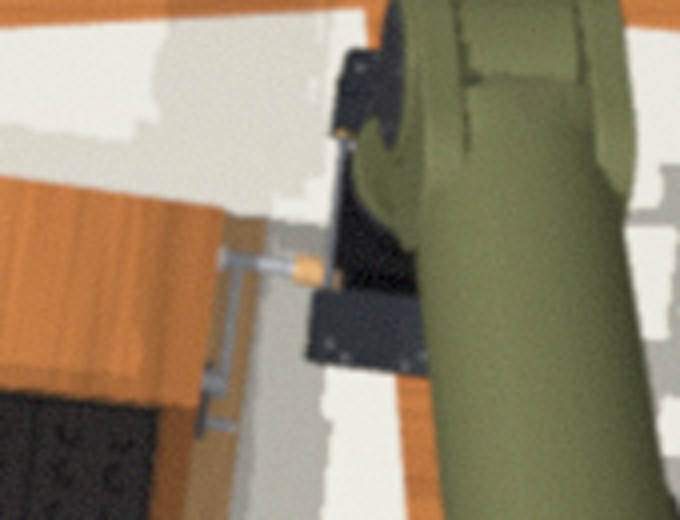

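The gripper is open above the grip, with its wide side along the jaw direction and clear of the board. The arm hangs on the side away from the board. Next I descend.

Request:
play_rows:
  motion:
    - [0, 0.03, 0.06, 2.1, 0]
    - [0, 0.03, 0.06, 2.1, 0]
    - [0, 0, 0, 2.1, 0]
    - [0, 0, 0, 2.1, 0]
    - [0, 0, 0, 2.1, 0]
    - [0, 0, 0, 2.1, 0]
    - [0, 0, 0, 0, 0]
    - [0, 0, 0, 0, 0]

```text
time: 4.2
position: [0.61, -0.1101, 0.0346]
tool_rot: [2.356, 2.077, 0.001]
ft_force: [0.6, -0.6, -0.0]
grip_width: 1.002
```

Run:
```python
from h import *
to([.609,-.111,.033])
for n in("side",):
    im=optics.get_image(n)[:,:,::-1]; u,v=map(int,proj(n,[.609,-.111,.08])); a=im[max(v-65,0):v+65,u-85:u+85]
    cv2.imwrite(f"pics/{n}2.png",cv2.resize(a,None,fx=4,fy=4,interpolation=cv2.INTER_CUBIC))
```

```text
t 4.2 pos [ 0.61   -0.1101  0.0346] ft [ 0.64 -0.57 -0.04] w 1.002 yang -0.12589924535603303 zax [ 0.001 -0.    -1.   ]
cm in tool: [-0.1  -0.09  0.16]
```

View pics/side2.png

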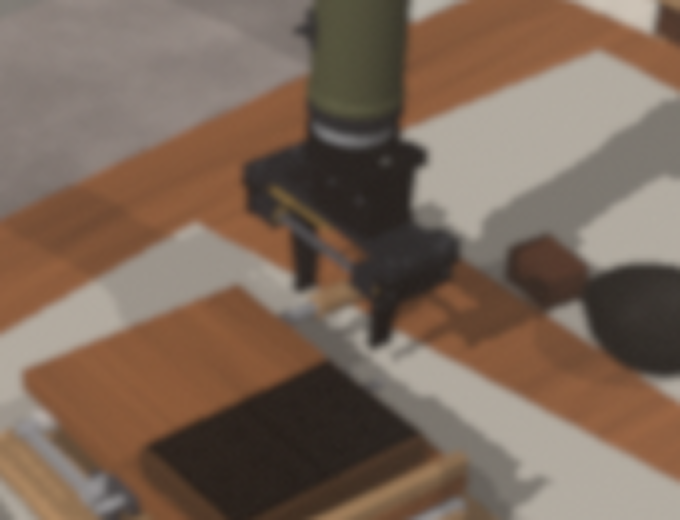

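The fingers straddle the grip. Closing.

Request:
play_rows:
  motion:
    - [1, 0, 0, 0, 0]
    - [1, 0, 0, 0, 0]
    - [1, 0, 0, 0, 0]
    - [1, 0, 0, 0, 0]
    - [1, 0, 0, 0, 0]
    - [1, 0, 0, 0, 0]
    - [1, 0, 0, 0, 0]
    - [1, 0, 0, 0, 0]
  force: 25

```text
time: 5.25
position: [0.6099, -0.1103, 0.0343]
tool_rot: [2.357, 2.077, 0.001]
ft_force: [0.6, 0.4, -0.7]
grip_width: 0.238
```

Run:
```python
from h import *
to([.609,-.111,.033])
# arc in tool: y = stand x, z down
th=np.arange(0,2.461,.123)
y=9*np.cos(th);z=-9*np.sin(th)
print(np.round(np.c_[th[1:],np.diff(y),np.diff(z)],2).tolist())
```

```text
t 5.25 pos [ 0.6099 -0.1103  0.0343] ft [ 0.58  0.41 -0.66] w 0.238 yang -0.1261309182414516 zax [ 0.001 -0.    -1.   ]
cm in tool: [-0.08 -0.08  0.13]
[[0.12, -0.07, -1.1], [0.25, -0.2, -1.09], [0.37, -0.33, -1.05], [0.49, -0.46, -1.01], [0.62, -0.58, -0.94], [0.74, -0.69, -0.86], [0.86, -0.79, -0.77], [0.98, -0.88, -0.67], [1.11, -0.96, -0.55], [1.23, -1.02, -0.43], [1.35, -1.06, -0.3], [1.48, -1.09, -0.17], [1.6, -1.11, -0.04], [1.72, -1.1, 0.1], [1.84, -1.08, 0.23], [1.97, -1.04, 0.36], [2.09, -0.99, 0.49], [2.21, -0.92, 0.61], [2.34, -0.84, 0.72], [2.46, -0.75, 0.81]]
```

Request:
play_rows:
  motion:
    - [1, 0, -0.02, -0.55, 0]
    - [1, 0, -0.05, -0.55, 0]
    - [1, 0, -0.09, -0.55, 0]
    - [1, 0, -0.11, -0.54, 0]
    - [1, 0, -0.15, -0.53, 0]
    - [1, 0, -0.18, -0.52, 0]
    - [1, 0, -0.22, -0.51, 0]
    - [1, 0, -0.24, -0.5, 0]
    - [1, 0, 0, 0, 0]
    - [1, 0, 0, 0, 0]

```text
time: 6.5
position: [0.602, -0.1091, 0.0777]
tool_rot: [2.354, 2.074, 0.008]
ft_force: [8.0, -1.2, -5.2]
grip_width: 0.244
```

```bash
cat > look.py <<'E'
from h import *
import sys
to([.609,-.111,.033])
for n in sys.argv[2:]:
    im=optics.get_image(n)[:,:,::-1]; u,v=map(int,proj(n,[.57,-.04,.1])); a=im[max(v-65,0):v+65,u-90:u+85]
    cv2.imwrite(f"pics/{n}{sys.argv[1]}.png",cv2.resize(a,None,fx=4,fy=4,interpolation=cv2.INTER_CUBIC))
E
python3 look.py 3 side
```

```text
t 6.5 pos [ 0.602  -0.1091  0.0777] ft [ 8.03 -1.19 -5.21] w 0.244 yang -0.12623924331333664 zax [ 0.007 -0.    -1.   ]
cm in tool: [-0.11  0.69  4.47]
```

View pics/side3.png

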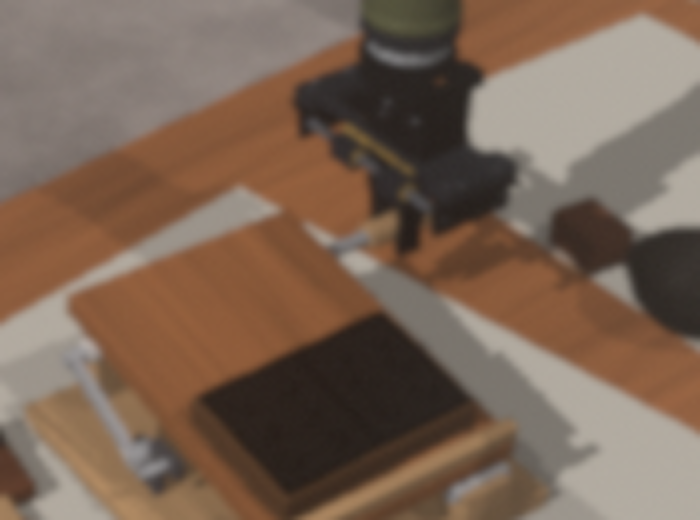

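The board and leg are rising together, and the leg pushes back about 8 N in x, meaning the leg is slightly behind. I continue with a little extra lift.

Request:
play_rows:
  motion:
    - [1, 0, -0.22, -0.55, 0]
    - [1, 0, -0.28, -0.52, 0]
    - [1, 0, -0.32, -0.5, 0]
    - [1, 0, -0.35, -0.47, 0]
    - [1, 0, -0.38, -0.44, 0]
    - [1, 0, -0.4, -0.41, 0]
    - [1, 0, -0.43, -0.37, 0]
    - [1, 0, -0.45, -0.34, 0]
    - [1, 0, 0, 0, 0]

```text
time: 7.68
position: [0.5762, -0.1054, 0.1159]
tool_rot: [2.35, 2.071, 0.014]
ft_force: [11.2, -0.3, 0.0]
grip_width: 0.245
```

```bash
python3 look.py 4 side
```

```text
t 7.675 pos [ 0.5762 -0.1054  0.1159] ft [11.23 -0.34  0.04] w 0.245 yang -0.12594889576169083 zax [ 0.013 -0.001 -1.   ]
cm in tool: [-0.15  3.22  8.33]
```

View pics/side4.png

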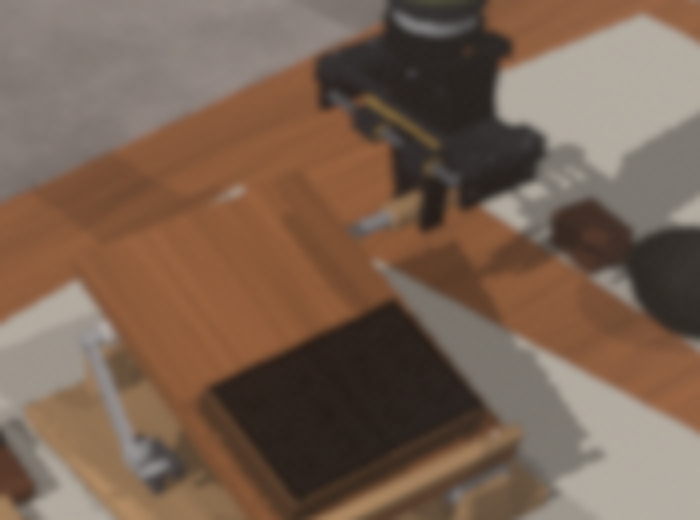

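The grip has crept about 11 mm down in the pads, rolling as the leg turns. The next part is mostly horizontal, so I'll rise less than the arc to bring it back.

Request:
play_rows:
  motion:
    - [1, 0, -0.45, -0.22, 0]
    - [1, 0, -0.48, -0.2, 0]
    - [1, 0, -0.5, -0.18, 0]
    - [1, 0, -0.52, -0.16, 0]
    - [1, 0, -0.53, -0.12, 0]
    - [1, 0, -0.54, -0.1, 0]
    - [1, 0, -0.55, -0.08, 0]
    - [1, 0, -0.55, -0.06, 0]
    - [1, 0, -0.55, -0.03, 0]
    - [1, 0, -0.55, 0, 0]
    - [1, 0, 0, 0, 0]

```text
time: 9.1
position: [0.5299, -0.0987, 0.1342]
tool_rot: [2.341, 2.065, 0.025]
ft_force: [8.0, 1.4, 29.1]
grip_width: 0.24
```

```bash
python3 look.py 5 side
```

```text
t 9.1 pos [ 0.5299 -0.0987  0.1342] ft [ 8.01  1.41 29.09] w 0.24 yang -0.1252017309058206 zax [ 0.025 -0.004 -1.   ]
cm in tool: [-0.22  7.74 10.32]
```

View pics/side5.png

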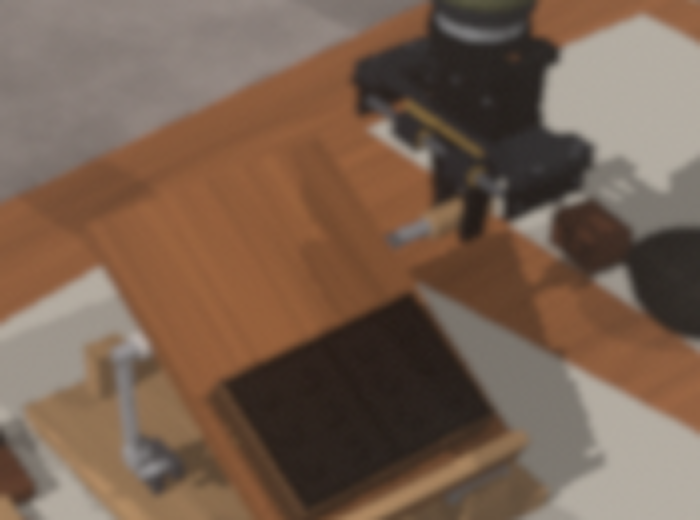

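Near upright, the leg pushes back 29 N vertically. I'll ease the command up a bit and move on.

Request:
play_rows:
  motion:
    - [1, 0, -0.3, -0.4, 0]
    - [1, 0, -0.5, -0.2, 0]
    - [1, 0, -0.55, 0, 0]
    - [1, 0, -0.55, 0.03, 0]
    - [1, 0, -0.55, 0.06, 0]
    - [1, 0, -0.54, 0.1, 0]
    - [1, 0, -0.53, 0.12, 0]
    - [1, 0, -0.52, 0.15, 0]
    - [1, 0, 0, 0, 0]

```text
time: 10.28
position: [0.4814, -0.0918, 0.1277]
tool_rot: [2.354, 2.076, 0.008]
ft_force: [3.2, 4.2, 4.8]
grip_width: 0.244
```

```bash
python3 look.py 6 side
```

```text
t 10.275 pos [ 0.4814 -0.0918  0.1277] ft [3.21 4.17 4.85] w 0.244 yang -0.12496330798298387 zax [ 0.006  0.001 -1.   ]
cm in tool: [-0.33 12.85  9.53]
```

View pics/side6.png

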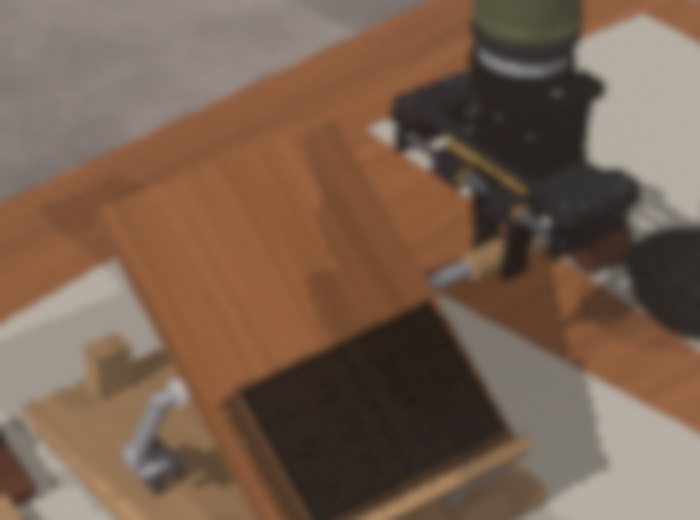

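The leg is near 2.03 rad and the forces are low. I now push over centre to the stop.

Request:
play_rows:
  motion:
    - [1, 0, -0.52, 0.2, 0]
    - [1, 0, -0.5, 0.25, 0]
    - [1, 0, -0.48, 0.3, 0]
    - [1, 0, -0.46, 0.33, 0]
    - [1, 0, -0.44, 0.36, 0]
    - [1, 0, -0.42, 0.38, 0]
    - [1, 0, -0.4, 0.4, 0]
    - [1, 0, -0.3, 0.3, 0]
    - [1, 0, 0, 0, 0]
    - [1, 0, 0, 0, 0]

```text
time: 11.58
position: [0.4479, -0.0874, 0.1024]
tool_rot: [2.353, 2.076, 0.011]
ft_force: [6.0, 4.3, 1.5]
grip_width: 0.243
```

```bash
python3 look.py 7 side top
```

```text
t 11.575 pos [ 0.4479 -0.0874  0.1024] ft [5.97 4.3  1.48] w 0.243 yang -0.1250192478733775 zax [ 0.008  0.001 -1.   ]
cm in tool: [-0.35 16.22  7.06]
```

View pics/side7.png

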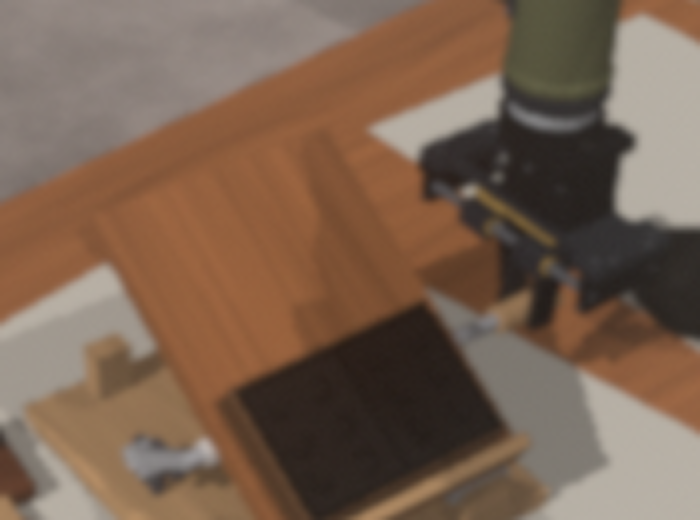

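View pics/top7.png

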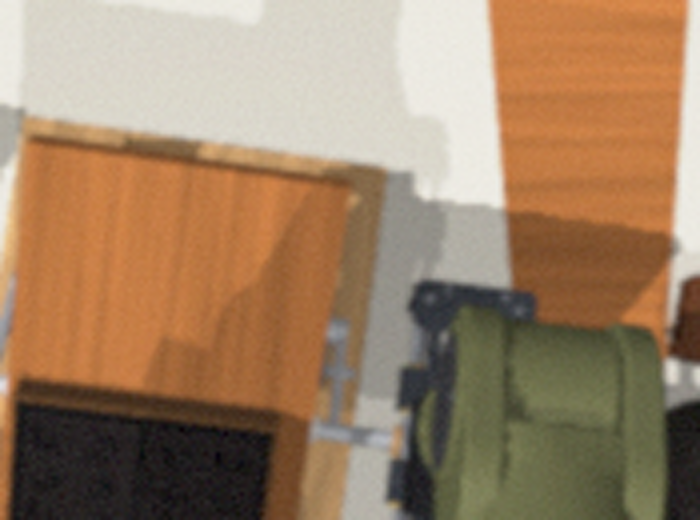

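The tool is 163 mm along stand −x, which puts the leg at its stop, with 6 N pressing against it. Releasing, then straight up.

Request:
play_rows:
  motion:
    - [0.6, 0, 0.2, 0, 0]
    - [0.3, 0, 0.2, 0, 0]
    - [0, 0, 0, 0, 0]
    - [0, 0, 0, 0, 0]
    - [0, 0, 0, 0, 0]
    - [0, 0, 0, 0, 0]
    - [0, 0, 0, -1, 0]
    - [0, 0, 0, -1.5, 0]
    - [0, 0, 0, -2, 0]
    - [0, 0, 0, -2, 0]
    - [0, -0.5, 0, -2, 0]
    - [0, -1.5, 0, -2, 0]
    - [0, -2, 0, -2, 0]
    - [0, -2, 0, -2, 0]
    - [0, -2, 0, 0, 0]
    - [0, 0, 0, 0, 0]
    - [0, 0, 0, 0, 0]

```text
time: 13.8
position: [0.4377, -0.1681, 0.2445]
tool_rot: [-2.355, -2.077, 0.0]
ft_force: [0.2, 1.1, 0.7]
grip_width: 1.0
```

Run:
```python
from h import *
to([.609,-.111,.033])
for n in("side","top"):
    im=optics.get_image(n)[:,:,::-1]; cv2.imwrite(f"pics/{n}8f.png",im);u,v=map(int,proj(n,[.52,-.04,.08])); a=im[v-70:v+70,u-100:u+90]
    cv2.imwrite(f"pics/{n}8.png",cv2.resize(a,None,fx=4,fy=4,interpolation=cv2.INTER_CUBIC)); print(n,u-100,v-70)
```

```text
t 13.8 pos [ 0.4377 -0.1681  0.2445] ft [0.25 1.06 0.68] w 1.0 yang -0.12526019469751815 zax [-0.001  0.001 -1.   ]
cm in tool: [ 7.79 16.31 21.14]
side 187 117
top 181 133
```

View pics/side8.png

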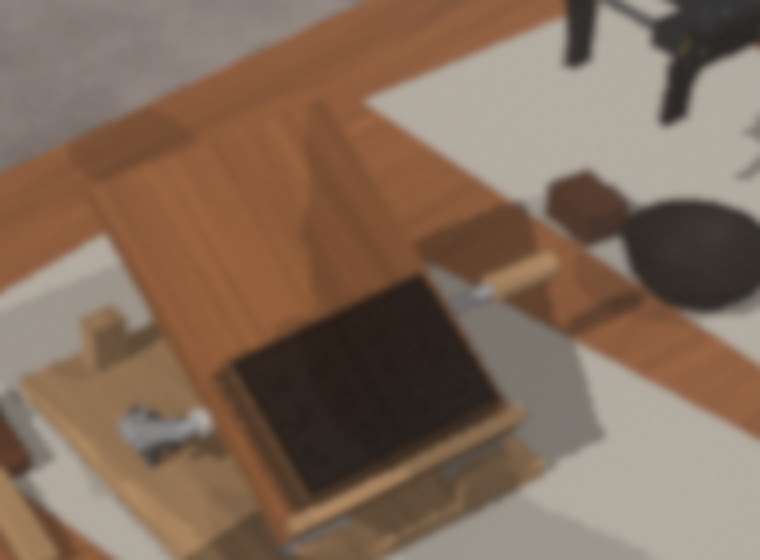

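View pics/top8.png

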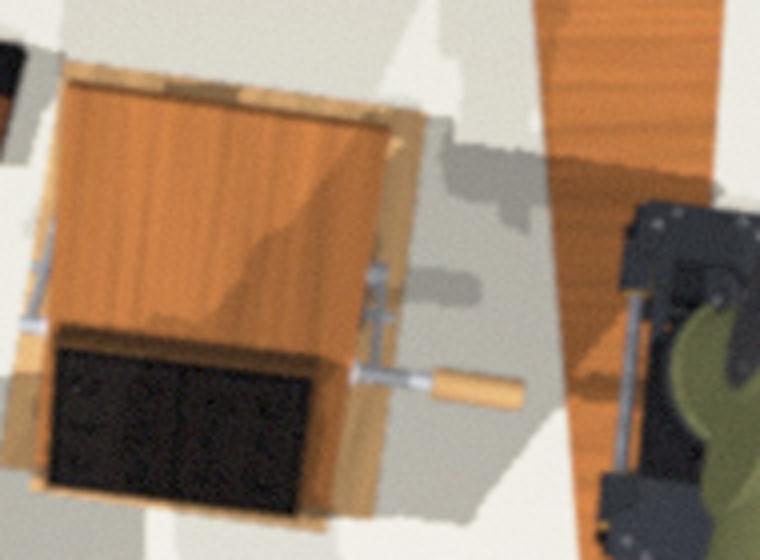

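View pics/top8f.png

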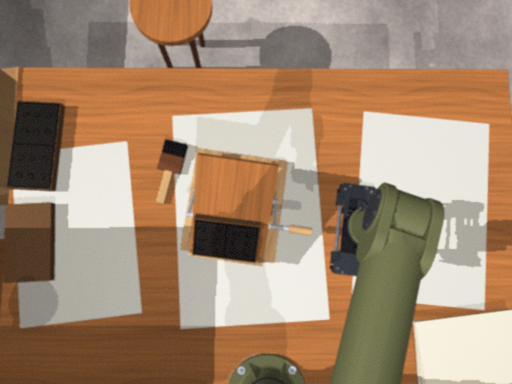

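Run:
```python
from h import *
p,e=tri((181+478.5/4-.5,133+390.5/4-.5),(187+522.5/4-.5,117+277.5/4-.5))
print("grip",p,e)
y=-.128;o=np.array([.530,-.100]);d=p[:2]-o
sx=d@[np.cos(y),np.sin(y)];print("stand x",sx,"leg",np.arctan2(p[2]-.05,sx+.01), "R",np.hypot(p[2]-.05,sx+.01))
# board free edge corners, top face
for a,b in (((66,83),(92,182)),((390,127),(322,102))):
    q,e=tri((181+a[0]/4,133+a[1]/4),(187+b[0]/4,117+b[1]/4)); print("corner",q,e, "tilt~",np.arcsin((q[2]-.05)/.28))
```

```text
grip [ 0.44710297 -0.08815321  0.1021032 ] 0.0007901922886391783
stand x -0.08373111202929819 leg 2.526407481720134 R 0.09028300208849316
corner [0.62578198 0.17313937 0.21825195] 0.002390867656530263 tilt~ 0.6446263680165135
corner [ 0.6000448  -0.02426697  0.21102062] 0.0033465179627776916 tilt~ 0.6126941415976441
```

```bash
python3 -c "
from bench import ticket
print(ticket.close_job())"
```

```text
the job is handed in; nothing more can be done
None
```

I gripped the leg's wooden handle, swung it up and over past its centre onto its stop, let go and moved the arm clear. The job was handed in at about 14 s of the 45 s allowed; no verdict was reported.

**Leg:** after release, the grip measured from both cameras put the leg at about 2.53 rad. That is slightly past the nominal 2.46 stop, which I take as measurement error of around 0.06 rad. It stayed put with nothing holding it.

**Board:** the raw corner readings gave a tilt of 0.61 and 0.64 rad, which is at or above the 0.62 limit. That simple formula leaves out the height of the board's top face above the hinge. Allowing for it by rough estimate gives about 0.58 rad, inside the 0.50 to 0.62 range.

**Block and other items:** in the last pictures the block lies flat against the ledge, and the bowl, box and brush look unmoved. I judged these by eye only; I did not measure the block's height or distance on the board. The gripper was open and clear, with only about 1 N on the wrist.

**During the swing:** the grip rolled about 11 mm down in the pads, as far as I could estimate. Near upright, the vertical force peaked at about 29 N in my readings, so I eased the path before continuing.

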